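Complete the battery tray and hold it pressed home

TASK

Complete the battery tray: lay the loose cell block lengthwise in the empty lane beside the block already there, then lay the terminal block crosswise behind the ends of both. Push the terminal block so that it drives both cell blocks against the sprung end plate until the plate is firmly on its hard stops, without ramming it, and finish while still holding the terminal block pressed there with the gripper. Leave the other things on the bench alone.

Things in the scene. Friction and masses are not known exactly. Their poses are not given: they have to be found in the camera images.
- tray: Fixed aluminium tray; sizes here and below in mm. Floor slab 240 (x) by 114 (y), 8 thick; a rail along each long edge, 24 high, 90 between them; end wall 46 high at x 100 to 120 with two round hard stops, faces at x 80; open at x -120. Origin: centre of its underside, z up, +x = pushing direction, towards plate and end wall. Two lanes, no divider: y = +23 (block already there) and y = -22 (empty).
- lane (a point): Point on the tray floor (8 above the bench) in the middle of the empty lane, at tray x = 5, y = -22: good place for the loose cell block's origin, 12 short of the plate. Axes as the tray's.
- across (a point): Point on the tray floor at tray x = -69, y = 0: room to set down the terminal block clear of both cell blocks' ends. With everything home its centre is 51 further along tray x (at -18) and the cell blocks' centres at tray x = 35.
- end_plate (a joint): Travel of the sprung steel plate along tray +x, m: 0 = fully out, 0.018 = on its hard stops. Spring 2.4 N at 0, 6 N at 0.018; it springs back if let go. With block friction about 7 to 9 N at the terminal block bring it to the stops; firmly on them = the blocks push the plate with over 8 N, so aim for 14 to 20 N at the terminal block. Over 45 N on the plate is ramming.
- plate_face (a point): Centre of the plate's front face, moves with it; 25 above the bench, at tray x = 52 when out, 70 on the stops. The plate is 10 thick, 84 wide, its top 41 above the bench.
- block_loose: Loose cell block, 0.13 to 0.21 kg: 70 (x) by 36 (y), 40 tall; grip lug (20 in x, 26 in y, 38 tall) in the middle of its top, 78 overall; grey plastic, black band. Origin at the centre of its underside, z up. Goes with x along the tray, either way round. Laid side by side the lugs are only 45 apart across, so let the fingers close along the block's x.
- block_in_tray: Equal cell block already in the y = +23 lane, x along the tray, centre at tray x = -8 to 10, so 7 to 25 short of the plate; slides when pushed. Origin at the centre of its underside.
- terminal_block: Terminal block, 0.10 to 0.16 kg: 36 (x) by 78 (y), 40 tall, with two round brass posts (14 across, 12 tall) on top at y = +30 and -30, which the cell blocks lack; grip lug (20 in x, 26 in y, 38 tall) in the middle of its top, 78 overall; grey plastic, black band. Origin at the centre of its underside, z up. Goes across the tray, its x along tray x, either way round.
- screw_jar: Bystander: jar, 50 across, 65 tall, green cap. Origin at the centre of its underside.
- drive: Bystander: disk drive 147 by 100 by 24. Origin at the centre of its underside.
- adapter: Bystander: black power brick 115 by 50 by 32. Origin at the centre of its underside.
- screwdriver: Bystander: screwdriver 180 long, lying along its x.
- meter: Bystander: hand meter with a dial, 150 by 75 by 44. Origin at the centre of its underside.
- heatsink: Bystander: finned aluminium heat sink 60 by 60 by 28. Origin at the centre of its underside.
- spool: Bystander: white spool, 56 across, 30 tall. Origin at the centre of its underside.
Things that resemble listed ones, but are neither listed nor needed, are in the scene too. Leave any pink look-alike of the block_loose alone. Leave any pink look-alike of the terminal_block alone.

How it is judged:
On the way, in this order (a step that is already met when the one before it is completed fails the run):
1. the loose cell block lies lengthwise on the tray floor in the empty lane, let go (x of block_loose in the frame of tray between -0.085 and 0.045 m and y of block_loose in the frame of tray between -0.0285 and -0.008 m and z of block_loose in the frame of tray between 0.004 and 0.0115 m and angle between the x axis of block_loose and the x axis of tray, either way round below 0.15 rad and angle between block_loose's own z axis and vertical below 0.08 rad and contact force between the fingers and block_loose below 0.3 N and value of joint end_plate below 0.012 m), for 0.2 s.
2. the terminal block lies crosswise on the tray floor behind both cell blocks (x of terminal_block in the frame of tray between -0.12 and -0.012 m and y of terminal_block in the frame of tray between -0.012 and 0.012 m and z of terminal_block in the frame of tray between 0.004 and 0.0115 m and angle between the x axis of terminal_block and the x axis of tray, either way round below 0.15 rad and angle between terminal_block's own z axis and vertical below 0.08 rad), for 0.1 s.
At the end, for the whole second after the job is handed in: For the last second: plate within 1.5 mm of its stops, pushed with over 8 N; cell blocks flat on the plate (4 mm along, 10 across), terminal block flat behind them (5 mm along, 12 across), all within 0.1 rad; fingers press it (over 3 N) and touch no cell block or plate (value of joint end_plate above 0.0165 m and contact force between end_plate and anything else above 8 N and contact force between the fingers and terminal_block above 3 N and contact force between each of the arm, the fingers and end_plate below 0.5 N and contact force between each of the arm, the fingers and block_loose below 1 N and contact force between each of the arm, the fingers and block_in_tray below 1 N and x of block_loose in the frame of tray between 0.031 and 0.039 m and y of block_loose in the frame of tray between -0.0285 and -0.008 m and z of block_loose in the frame of tray between 0.004 and 0.0115 m and angle between the x axis of each of block_loose, block_in_tray, terminal_block and the x axis of tray, either way round below 0.1 rad and angle between each of block_loose, block_in_tray, terminal_block's own z axis and vertical below 0.08 rad and x of block_in_tray in the frame of tray between 0.031 and 0.039 m and y of block_in_tray in the frame of tray between 0.008 and 0.0285 m and z of block_in_tray in the frame of tray between 0.004 and 0.0115 m and x of terminal_block in the frame of tray between -0.023 and -0.013 m and y of terminal_block in the frame of tray between -0.012 and 0.012 m and z of terminal_block in the frame of tray between 0.004 and 0.0115 m); the arm keeps its last pose, push and grip.
It fails at once if the end plate is rammed (over 45 N) (contact force between end_plate and anything else above 45 N).
It fails at once if a bystander is moved by more than 30 mm (distance of any of screw_jar, drive, adapter, screwdriver, meter, heatsink, spool from where it was at the start of the episode above 0.03 m).
It also fails if it takes over 72 s, if anything falls off the work surface, if the arm or the gripper's body presses on something with over 40 N, if the wrist force passes 120 N, or if a joint passes its speed limit or range.

ROBOT

A 6-joint arm with a two-finger parallel gripper is mounted at the origin on the work surface. World frame = base frame: x ahead of the robot, y to its left, z up, the work surface at z = 0. Lengths are in m, angles in rad, forces in N, time in s.
With the tool pointing down it reaches from about 0.25 to 0.775 m from the base axis. Payload 4 kg.
Tool frame: the origin (TCP) lies at the very end of the fingers, on their centre line; the grasp point (between the pads) lies 19 mm behind it (bot.pinch_z is the distance from the TCP to the grasp point, in m); z points along the fingers, x is the direction in which the jaws open and shut, and the axes are right-handed (so a half turn about z gives the same grasp; the last joint's range is limited). The gripper opens to 94 mm and grips with 3 to 60 N. Pads are 16 mm wide; open, the fingers measure 119 mm over their backs; the gripper's body (75 mm by 177 mm) begins 78 mm behind the grasp point.
Start: joints at [1.238, 0.087, 1.371, -0, 1.684, -0.103], TCP at [0.125, 0.536, 0.206] pointing down, gripper open.
Joint ranges: [-3.1, 3.1], [-0.76, 2.03], [0.27, 2.55], [-1.08, 4.22], [0.17, 2.65], [-2.57, 2.57]. Speed limits (rad/s): [2.79, 2.79, 3.14, 3.14, 3.14, 3.14].

INTERFACE

Orientations are given as a unit quaternion [x, y, z, w].
In Python, from workcell import bot gives the robot as it stands.
- The arm moves only by the tool step_arm, never from a script. Its arguments are lists of equal length, an entry for each row: "delta_pos": the shift along the tool's x, y, z in m, a list of three; "angular": the turn, a rotation vector about the tool's x, y, z in rad, a list of three; "jaw": the finger opening in m, from 0 to 0.094. A call has 1 to 5 rows; each row is the pose to reach, as a shift and turn from the pose commanded when the call began, along the tool's axes at that moment; what a row does not reach only later rows make up. A row lasts 1/10 s, in which the tool goes at most 50 mm and 8.59 degrees, less where a joint would pass 70% of its speed; a pose out of reach is approached as far as the arm can. A call with a gripper value outside its range is refused whole. The fingers move at their own pace and stop on an object; the grip force is fixed at half the most. Time passes only in rows, so rows that repeat a pose let the fingers close. It gives the time, the measured TCP pose, the force and the opening at its end, in the units of the state.
- bot.read_state(): the state, without advancing time (a new reading comes with each control period).
- bot.snapshot(name): name is "side" or "top"; returns (picture, depth): 400x640x3 uint8, red, green, blue; 400x640 float32, m along the optical axis (not along the pixel's ray), 0 where there is no reading.
- bot.camera_model(name): a dict with "camera_matrix" (3x3 intrinsics, pixels), "T" (4x4, takes a point from camera to world coordinates). Camera axes: x right, y down, z forward; pixel columns grow to the right and rows downward; lengths in m; the calibration is good to about 2 mm. A picture is of the moment at which its call begins. camera_model takes no time and is no camera call.
- bot.job_done(): hands the job in, once; it reports no verdict.
The state is a dict: "time": time; "qpos": joint angles; "qd": joint speeds; "effort": joint torques, N m; "position": TCP position; "tool_rot": TCP orientation; "force": force on the tool from outside, world axes, zero at the start; "wrist_torque": the same for the moment, N m; "grip_width": finger opening in m.
Only numpy, scipy, OpenCV 4.12 (cv2) and the standard library are available. Lean on these libraries where they do the work, as an engineer would, in place of code of your own. Each camera call takes 0.05 s, during which the arm holds its last target.

## Working session

There is one attempt and no reset: what is moved stays moved. The work goes in short steps, Python scripts to look and compute and a tool call to move; the robot and the scene stay as the last step left them, time stands still between calls to the robot, and variables do not carry over. Pictures are saved under pics/ and viewed, and the job is handed in when it is done.

Besides the shell and the picture viewer there is one more tool, called after ">>>" as name(argument=value, ...) on one line, values as JSON. step_arm: Moves the arm, as the interface text tells. Its arguments: {"type":"object","properties":{"delta_pos":{"type":"array"},"angular":{"type":"array"},"jaw":{"type":"array"}},"required":["delta_pos","angular","jaw"]}

```bash
mkdir -p pics; ls; python3 - <<'E'
from workcell import bot
import cv2,numpy as np
for n in("top","side"):
    p,d=bot.snapshot(n); cv2.imwrite(f"pics/{n}0.png",p[:,:,::-1]); np.savez(f"{n}0.npz",p=p,d=d)
    c=bot.camera_model(n); print(n,np.round(c["camera_matrix"],1).tolist(),np.round(c["T"],4).tolist())
print(bot.read_state(),bot.pinch_z)
E
```

```text
pics
top [[449.7, 0.0, 316.5], [0.0, 449.7, 206.0], [0.0, 0.0, 1.0]] [[-0.0078, -0.9966, 0.0815, 0.4448], [-0.9997, 0.0098, 0.0238, -0.1208], [-0.0245, -0.0813, -0.9964, 1.1141], [0.0, 0.0, 0.0, 1.0]]
side [[457.8, 0.0, 313.8], [0.0, 457.8, 202.7], [0.0, 0.0, 1.0]] [[0.8294, -0.396, 0.3941, 0.0302], [-0.5584, -0.6093, 0.563, -0.8147], [0.0172, -0.687, -0.7264, 0.9568], [0.0, 0.0, 0.0, 1.0]]
{'time': 0.1, 'qpos': array([ 1.23789850e+00,  8.78894156e-02,  1.37208540e+00, -8.70382111e-06,
        1.68360056e+00, -1.03112233e-01]), 'qd': array([-9.24717563e-04, -2.33027519e-03, -2.42346929e-03, -4.68313661e-05,
        1.20295857e-03,  1.57460453e-03]), 'effort': array([ 2.16914574e-03, -3.41253233e+01, -3.03302300e+01,  7.21698208e-02,
        3.04112595e-02, -1.10216604e-04]), 'position': array([0.12512574, 0.53507421, 0.20442567]), 'tool_rot': array([ 7.83507656e-01,  6.21381340e-01, -8.33692926e-04,  5.36438156e-04]), 'force': array([-0.18292191, -0.17697005,  0.10290233]), 'wrist_torque': array([0.01538605, 0.003324  , 0.02722071]), 'grip_width': 0.09401612316979975} 0.0188
```

View pics/top0.png

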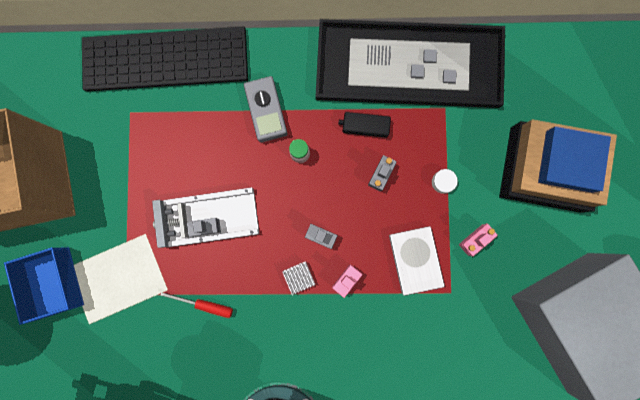

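View pics/side0.png

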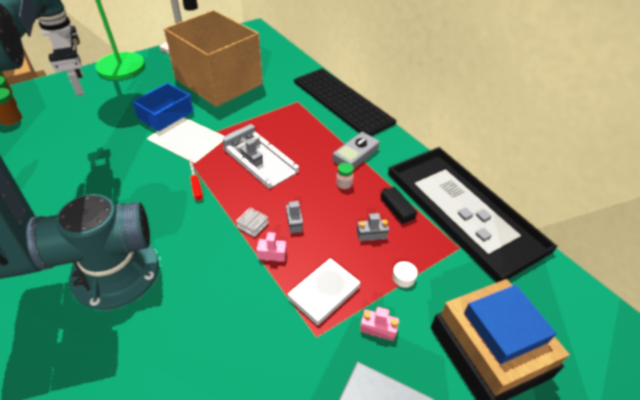

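```bash
python3 - <<'E'
import cv2,numpy as np
p=np.load("top0.npz")["p"][:,:,::-1]
a=cv2.resize(p[180:255,145:270],None,fx=6,fy=6,interpolation=cv2.INTER_CUBIC); cv2.imwrite("pics/z1.png",a)
b=cv2.resize(p[145:260,295:405],None,fx=5,fy=5,interpolation=cv2.INTER_CUBIC); cv2.imwrite("pics/z2.png",b)
E
```

```text
(no output)
```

View pics/z1.png

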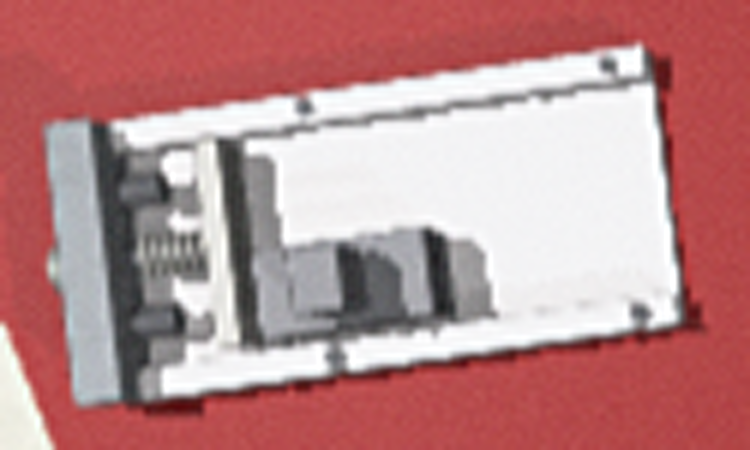

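View pics/z2.png

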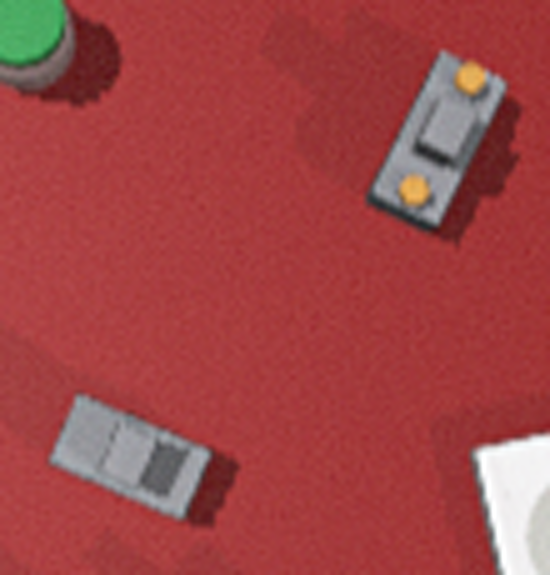

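```bash
cat >h.py <<'E'
import numpy as np,cv2
from workcell import bot
def cloud(n,d):
    c=bot.camera_model(n);K=c["camera_matrix"];T=c["T"]
    v,u=np.mgrid[0:400,0:640]
    P=np.stack([(u-K[0,2])/K[0,0]*d,(v-K[1,2])/K[1,1]*d,d],-1)
    return P@T[:3,:3].T+T[:3,3]
def ray(n,u,v,z):
    c=bot.camera_model(n);K=c["camera_matrix"];T=c["T"]
    r=T[:3,:3]@np.array([(u-K[0,2])/K[0,0],(v-K[1,2])/K[1,1],1]);o=T[:3,3]
    return o+r*(z-o[2])/r[2]
def proj(n,p):
    c=bot.camera_model(n);K=c["camera_matrix"];T=c["T"]
    q=T[:3,:3].T@(np.asarray(p)-T[:3,3]);q=K@q;return q[:2]/q[2]
def rect(W,m,z0,z1):
    s=m&(W[...,2]>z0)&(W[...,2]<z1)
    q=W[s]
    r=cv2.minAreaRect((q[:,:2]*1000).astype(np.float32))
    return len(q),np.round(r[0],1),np.round(r[1],1),round(r[2],1),np.round(np.median(q[:,2])*1000,1)
E
python3 - <<'E'
from h import *
z=np.load("top0.npz");W=cloud("top",z["d"])
def box(u0,u1,v0,v1):
    m=np.zeros((400,640),bool);m[v0:v1,u0:u1]=1;return m
print("bench z",np.median(W[270:290,200:270,2]), W[270:290,200:270,2].std())
L=box(303,340,220,252);T=box(366,400,150,195)
for nm,m in(("loose",L),("term",T)):
    print(nm,"top",rect(W,m,.033,.046),"lug",rect(W,m,.068,.09),"all",rect(W,m,.033,.09))
R=box(150,265,185,250)
for a,b in((.018,.03),(.042,.054),(.065,.09),(.004,.013),(.035,.042)):print(a,b,rect(W,R,a,b))
zz=W[...,2]*1000
print(np.round(zz[185:250:3,150:265:4]).astype(int))
# side depth check
z=np.load("side0.npz");V=cloud("side",z["d"])
for nm,m in(("loose",box(284,306,198,235)),("term",box(355,392,208,245))):
    print(nm,rect(V,m,.033,.046),rect(V,m,.068,.09))
E
```

```text
bench z 0.0016621740472695379 0.09370285100623282
loose top (345, array([ 462.2, -104.2]), array([70.2, 36.1]), 66.5, np.float64(40.8)) lug (97, array([ 461.9, -103.7]), array([19.7, 25.8]), 63.0, np.float64(77.5)) all (444, array([ 462.2, -104.2]), array([70.2, 36.1]), 66.5, np.float64(41.5))
term top (314, array([ 613.5, -254.1]), array([35.6, 78.2]), 62.7, np.float64(40.6)) lug (106, array([ 613.6, -253.7]), array([19.6, 26.6]), 62.4, np.float64(77.3)) all (492, array([ 613.5, -254.1]), array([35.6, 78.2]), 62.7, np.float64(42.2))
0.018 0.03 (1074, array([511.5, 168.9]), array([114.4, 227.1]), 7.6, np.float64(25.2))
0.042 0.054 (803, array([504.4, 220.8]), array([114. , 149.4]), 7.8, np.float64(47.6))
0.065 0.09 (121, array([486.5, 179. ]), array([25.9, 20.9]), 5.1, np.float64(85.0))
0.004 0.013 (2642, array([511.4, 179.3]), array([287.9, 159.8]), 89.6, np.float64(8.7))
0.035 0.042 (191, array([508.8, 226.9]), array([109.7, 153.5]), 15.1, np.float64(38.9))
[[  -1    3    1    2    5    3    2   -3    3    6    0    3    0   -2
     2    0    0    0    1    0    3    5    4    2   
[... 2831 characters left out ...]
 4
     0   -1    2    4    3    3 1114    0    1    0   -1    1    4    3
     5]
 [   5    0   47   50   37   22   11   -2    0   -1    2    3   -1   -1
     2    0    0   -1    2   -3    5    0    4    2    1    2    4    2
     2]
 [   2    4   -1    1    3    0    2    4    2    2    2   -1    1   -3
     1    2    6    4    2    2    5    0    8    5    1    2    1    0
     3]]
loose (175, array([ 459.6, -107.7]), array([69.7, 36.5]), 65.4, np.float64(39.9)) (73, array([ 460.5, -106.5]), array([24.3, 24.2]), 59.0, np.float64(76.0))
term (242, array([ 611.3, -257.2]), array([40.3, 77.9]), 63.6, np.float64(39.7)) (82, array([ 611.7, -255.8]), array([26.1, 25.7]), 62.4, np.float64(76.3))
```

```bash
python3 - <<'E'
from h import *
z=np.load("top0.npz");W=cloud("top",z["d"])
m=np.zeros((400,640),bool);m[185:250,150:265]=1
r=m&(W[...,2]>.0185)&(W[...,2]<.032);r[:,:195]=0
k=cv2.morphologyEx(r.astype(np.uint8),cv2.MORPH_OPEN,np.ones((2,2)))
n,l,st,c=cv2.connectedComponentsWithStats(k)
for i in range(1,n):
    if st[i][4]>60:
        q=W[l==i][:,:2]*1000; print(st[i]); vx,vy,x0,y0=cv2.fitLine(q.astype(np.float32),cv2.DIST_HUBER,0,.01,.01).ravel()
        print(np.degrees(np.arctan2(-vx,vy)),x0,y0)
for th in(7.4,7.7,8.0):
    t=np.radians(th);ex=np.array([-np.sin(t),np.cos(t)]);ey=np.array([-np.cos(t),-np.sin(t)])
    a=W[...,:2]*1000@ex;b=W[...,:2]*1000@ey;zz=W[...,2]
    wl=m&(zz>.042)&(zz<.054);wl[:,173:]=0
    sl=m&(zz>.0055)&(zz<.06)
    rail=m&(zz>.0185)&(zz<.03)
    print(th,"wall",np.percentile(a[wl],[1,50,99]),np.percentile(b[wl],[1,50,99]),"slab",np.percentile(a[sl],[.3,1,99,99.7]),"rail b",np.percentile(b[rail],[.5,1,99,99.5]))
    bt=m&(zz>.044)&(zz<.092);bt[:,:185]=0
    print("blk",np.percentile(a[bt],[1,50,99]),np.percentile(b[bt],[1,50,99]))
    pl=m&(zz>.036)&(zz<.046);pl[:,:176]=0;pl[:,188:]=0
    print("pl",np.percentile(a[pl],[2,50,98]))
E
```

```text
[196 188  58  14 296]
-172.0362 564.41724 132.23111
[196 230  63  13 318]
-172.37506 462.98264 124.01446
7.4 wall [207.06757128 216.77229171 228.27179375] [-583.50560312 -528.3384212  -472.54453635] slab [-12.83539788 -10.89239188 226.73372908 235.61940685] rail b [-586.03662767 -585.66367742 -471.87273916 -471.79764652]
blk [ 80.18321672 107.14058603 148.96528317] [-523.09621595 -504.08904929 -487.69978624]
pl [159.51014573 164.40273974 171.87181445]
7.7 wall [204.33945544 214.06534501 225.24327444] [-584.64288415 -529.46853158 -473.69979854] slab [-15.69557576 -13.57612537 223.99987852 232.85191965] rail b [-586.25895867 -586.05743955 -472.4634577  -472.40173929]
blk [ 77.59011224 104.40843101 146.35734068] [-523.65035928 -504.61858729 -488.22226183]
pl [156.74502321 161.60364719 169.06550823]
8.0 wall [201.39292474 211.25313976 222.38956861] [-585.7641369  -530.53144683 -474.84207402] slab [-18.43769968 -16.37466394 221.17418775 230.11143216] rail b [-586.87826102 -586.44160997 -472.874647   -472.76860972]
blk [ 74.94879753 101.67341359 143.68344493] [-524.10648414 -505.2152867  -488.79063775]
pl [153.93095963 158.69736556 166.25456699]
```

```bash
cat >>h.py <<'E'
from scipy.spatial.transform import Rotation as R
TH=np.radians(7.7);EX=np.array([-np.sin(TH),np.cos(TH)]);EY=np.array([-np.cos(TH),-np.sin(TH)]);O=np.array([.5105,.1750])
def tr(x,y):return O+x*EX+y*EY
def plan(x,y,z,yaw):
    s=bot.read_state();Rc=R.from_quat(s["tool_rot"]);yw=np.radians(yaw)
    X=np.array([np.cos(yw),np.sin(yw),0]);Z=np.array([0,0,-1.]);Rt=R.from_matrix(np.column_stack([X,np.cross(Z,X),Z]))
    d=Rc.inv().apply(np.array([x,y,z])-s["position"]);w=(Rc.inv()*Rt).as_rotvec()
    print("t",round(s["time"],2),"pos",np.round(s["position"],4),"F",np.round(s["force"],1),"g",round(s["grip_width"],4),"delta",np.round(d,4).tolist(),"rot",np.round(w,4).tolist())
E
python3 -c "
from h import *
plan(.462,-.105,.2,66)"
```

```text
t 0.1 pos [0.1251 0.5351 0.2044] F [-0.2 -0.2  0.1] g 0.094 delta [-0.5465, 0.4738, 0.0054] rot [-0.0, 0.002, 0.1891]
```

>>> step_arm(delta_pos=[[-0.546,0.474,0.005],[-0.546,0.474,0.005],[-0.546,0.474,0.005],[-0.546,0.474,0.005],[-0.546,0.474,0.005]], angular=[[0,0.002,0.189],[0,0.002,0.189],[0,0.002,0.189],[0,0.002,0.189],[0,0.002,0.189]], jaw=[0.06,0.06,0.06,0.06,0.06])

```text
time: 0.6
position: [0.242, 0.3125, 0.2032]
tool_rot: [0.838, 0.545, 0.001, -0.0]
force: [0.9, -0.2, -0.2]
grip_width: 0.0603
```

```bash
python3 -c "
from h import *
plan(.462,-.105,.2,66)"
```

```text
t 0.6 pos [0.242  0.3125 0.2032] F [ 0.9 -0.2 -0.2] g 0.0603 delta [-0.2923, 0.3704, 0.0027] rot [-0.0001, -0.0015, 0.0011]
```

>>> step_arm(delta_pos=[[-0.292,0.37,0.003],[-0.292,0.37,0.003],[-0.292,0.37,0.003],[-0.292,0.37,0.003],[-0.292,0.37,0.003]], angular=[[0,0,0],[0,0,0],[0,0,0],[0,0,0],[0,0,0]], jaw=[0.06,0.06,0.06,0.06,0.06])

```text
time: 1.1
position: [0.3584, 0.0912, 0.2016]
tool_rot: [0.839, 0.545, 0.001, -0.001]
force: [0.9, 0.0, 0.9]
grip_width: 0.0603
```

```bash
python3 -c "
from h import *
plan(.462,-.105,.12,66)"
```

```text
t 1.1 pos [0.3584 0.0912 0.2016] F [0.9 0.  0.9] g 0.0603 delta [-0.1373, 0.1744, 0.0813] rot [0.0001, -0.0026, 0.0001]
```

>>> step_arm(delta_pos=[[-0.137,0.174,0.08],[-0.137,0.174,0.08],[-0.137,0.174,0.08],[-0.137,0.174,0.08],[-0.137,0.174,0.08]], angular=[[0,-0.002,0],[0,-0.002,0],[0,-0.002,0],[0,-0.002,0],[0,-0.002,0]], jaw=[0.06,0.06,0.06,0.06,0.06])

```text
time: 1.6
position: [0.4614, -0.1051, 0.1196]
tool_rot: [0.839, 0.544, -0.001, -0.001]
force: [0.4, 0.4, 0.9]
grip_width: 0.0601
```

>>> step_arm(delta_pos=[[0,0,0],[0,0,0],[0,0,0]], angular=[[0,0,0],[0,0,0],[0,0,0]], jaw=[0.06,0.06,0.06])

```text
time: 1.9
position: [0.4612, -0.1018, 0.1218]
tool_rot: [0.838, 0.545, 0.0, -0.0]
force: [-0.4, 0.7, -0.2]
grip_width: 0.0603
```

```bash
python3 -c "
from h import *
plan(.462,-.105,.048,66)
p,d=bot.snapshot('top'); cv2.imwrite('pics/a.png',cv2.resize(p[180:300,260:380,::-1],None,fx=5,fy=5))
p,d=bot.snapshot('side'); cv2.imwrite('pics/b.png',cv2.resize(p[140:260,220:360,::-1],None,fx=5,fy=5))
"
```

```text
t 1.9 pos [ 0.4612 -0.1018  0.1218] F [-0.4  0.7 -0.2] g 0.0603 delta [-0.0026, 0.002, 0.0738] rot [-0.0002, -0.0005, 0.0009]
```

View pics/a.png

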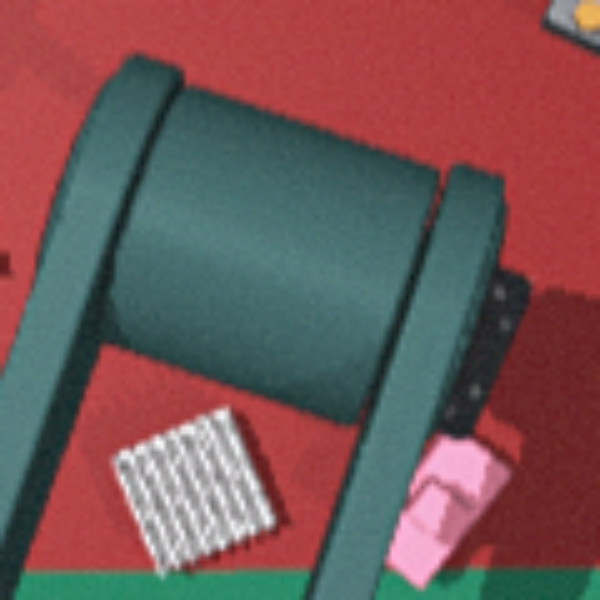

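View pics/b.png

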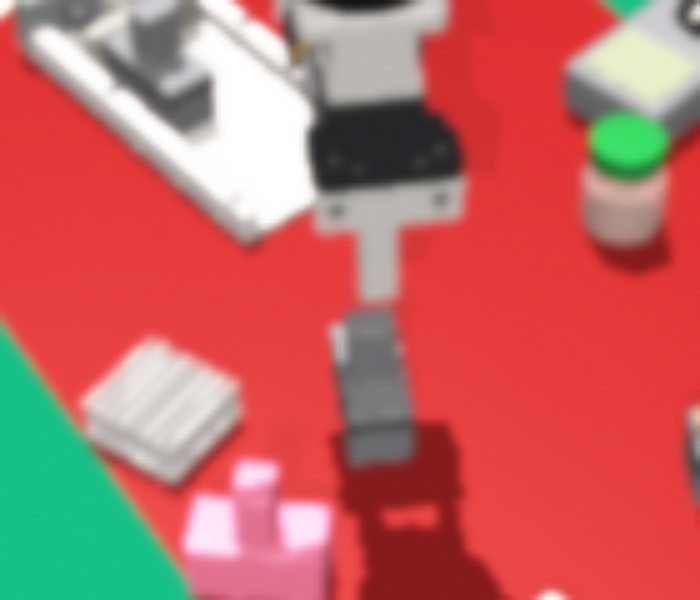

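>>> step_arm(delta_pos=[[-0.001,0.001,0.04],[-0.002,0.002,0.06],[-0.002,0.002,0.074],[-0.002,0.002,0.074],[-0.002,0.002,0.074]], angular=[[0,0,0],[0,0,0],[0,0,0],[0,0,0],[0,0,0]], jaw=[0.06,0.06,0.06,0.06,0.06])

```text
time: 2.5
position: [0.463, -0.105, 0.0485]
tool_rot: [0.838, 0.545, 0.0, 0.0]
force: [-0.4, 0.1, 0.5]
grip_width: 0.06
```

>>> step_arm(delta_pos=[[0,0,0],[0,0,0],[0,0,0],[0,0,0],[0,0,0]], angular=[[0,0,0],[0,0,0],[0,0,0],[0,0,0],[0,0,0]], jaw=[0.01,0.01,0.01,0.01,0.01])

```text
time: 3.0
position: [0.4626, -0.1054, 0.0477]
tool_rot: [0.839, 0.545, 0.0, 0.0]
force: [0.6, -0.3, 0.4]
grip_width: 0.0232
```

>>> step_arm(delta_pos=[[0,0,0],[0,0,0]], angular=[[0,0,0],[0,0,0]], jaw=[0.01,0.01])

```text
time: 3.2
position: [0.4625, -0.1056, 0.0476]
tool_rot: [0.839, 0.545, -0.0, 0.0]
force: [-0.8, -0.2, 1.5]
grip_width: 0.0194
```

>>> step_arm(delta_pos=[[0,0,-0.02],[0,0,-0.05],[0,0,-0.09],[0,0,-0.09],[0,0,-0.09]], angular=[[0,0,0],[0,0,0],[0,0,0],[0,0,0],[0,0,0]], jaw=[0.01,0.01,0.01,0.01,0.01])

```text
time: 3.7
position: [0.4628, -0.1053, 0.1376]
tool_rot: [0.839, 0.545, 0.0, 0.0]
force: [-0.3, -1.4, -3.2]
grip_width: 0.0196
```

```bash
python3 -c "
from h import *
p,d=bot.snapshot('side'); cv2.imwrite('pics/c.png',cv2.resize(p[100:260,180:380,::-1],None,fx=4,fy=3.7))
print(tr(.005,-.022))
x,y=tr(.005,-.022);plan(x,y,.14,97.7)
"
```

```text
[0.5316317  0.18290261]
t 3.75 pos [ 0.4617 -0.1049  0.1361] F [-0.3  0.2 -1.9] g 0.0199 delta [0.2914, -0.0532, -0.0038] rot [-0.0024, -0.0008, -0.5532]
```

View pics/c.png

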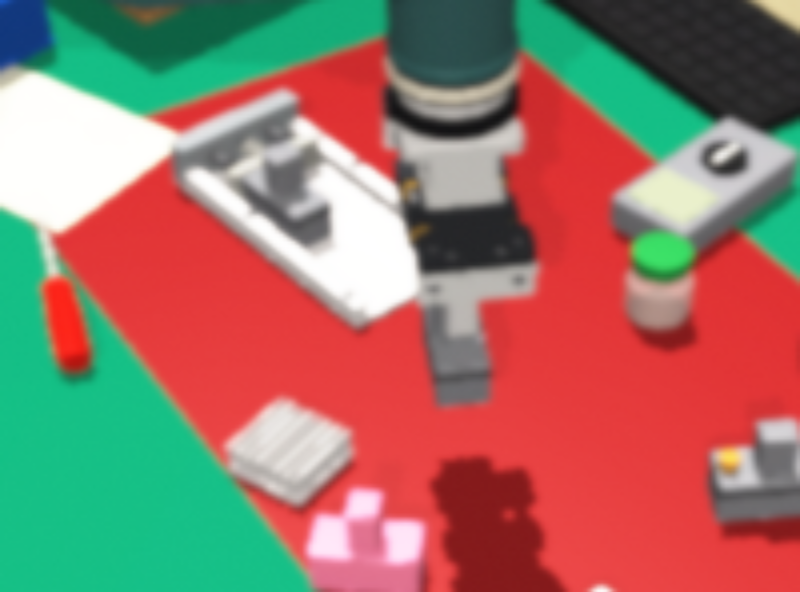

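>>> step_arm(delta_pos=[[0.291,-0.053,-0.015],[0.291,-0.053,-0.015],[0.291,-0.053,-0.015],[0.291,-0.053,-0.015],[0.291,-0.053,-0.015]], angular=[[0,0,-0.553],[0,0,-0.553],[0,0,-0.553],[0,0,-0.553],[0,0,-0.553]], jaw=[0.01,0.01,0.01,0.01,0.01])

```text
time: 4.25
position: [0.5201, 0.1391, 0.1471]
tool_rot: [0.658, 0.753, -0.002, -0.002]
force: [1.1, -0.0, -2.3]
grip_width: 0.0196
```

>>> step_arm(delta_pos=[[0,0,0],[0,0,0]], angular=[[0,0,0],[0,0,0]], jaw=[0.01,0.01])

```text
time: 4.45
position: [0.52, 0.1379, 0.1472]
tool_rot: [0.657, 0.754, -0.002, -0.002]
force: [0.5, 0.0, -2.9]
grip_width: 0.0197
```

```bash
python3 -c "
from h import *
x,y=tr(.003,-.022);plan(x,y,.11,97.7)"
```

```text
t 4.45 pos [0.52   0.1379 0.1472] F [ 0.5  0.  -2.9] g 0.0197 delta [0.041, 0.0178, 0.0371] rot [-0.0056, 0.0006, 0.0024]
```

>>> step_arm(delta_pos=[[0.041,0.018,0.01],[0.041,0.018,0.037],[0.041,0.018,0.037],[0.041,0.018,0.037],[0.041,0.018,0.037]], angular=[[-0.0055,0,0.002],[-0.0055,0,0.002],[-0.0055,0,0.002],[-0.0055,0,0.002],[-0.0055,0,0.002]], jaw=[0.01,0.01,0.01,0.01,0.01])

```text
time: 4.95
position: [0.5343, 0.179, 0.114]
tool_rot: [0.66, 0.752, 0.002, 0.002]
force: [0.5, 0.5, -2.4]
grip_width: 0.0198
```

```bash
python3 -c "
from h import *
for n in ('side','top'):
    p,d=bot.snapshot(n); np.savez(n+'1.npz',p=p,d=d)
    a=p[90:200,190:330] if n=='side' else p[150:270,130:290]
    cv2.imwrite('pics/d%s.png'%n,cv2.resize(a[...,::-1],None,fx=5,fy=5))
x,y=tr(.003,-.022);plan(x,y,.0565,97.7)"
```

```text
t 5.05 pos [0.5347 0.1795 0.1147] F [ 0.7  0.1 -2.9] g 0.0199 delta [0.0018, -0.003, 0.0582] rot [0.0078, -0.0002, -0.0038]
```

View pics/dside.png

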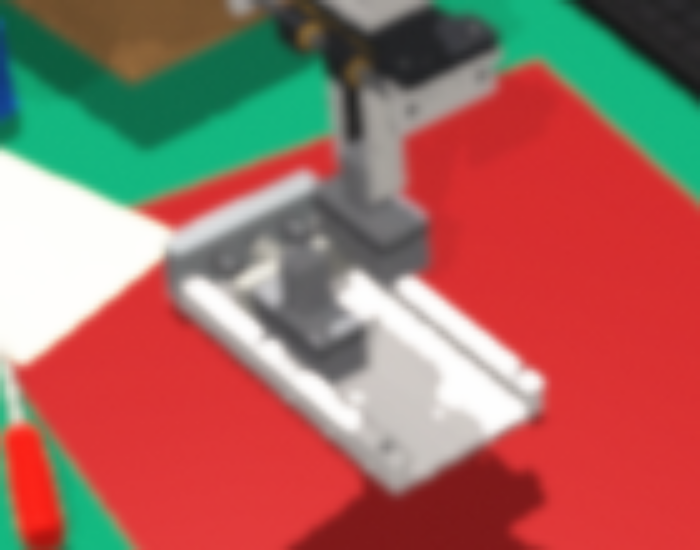

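View pics/dtop.png

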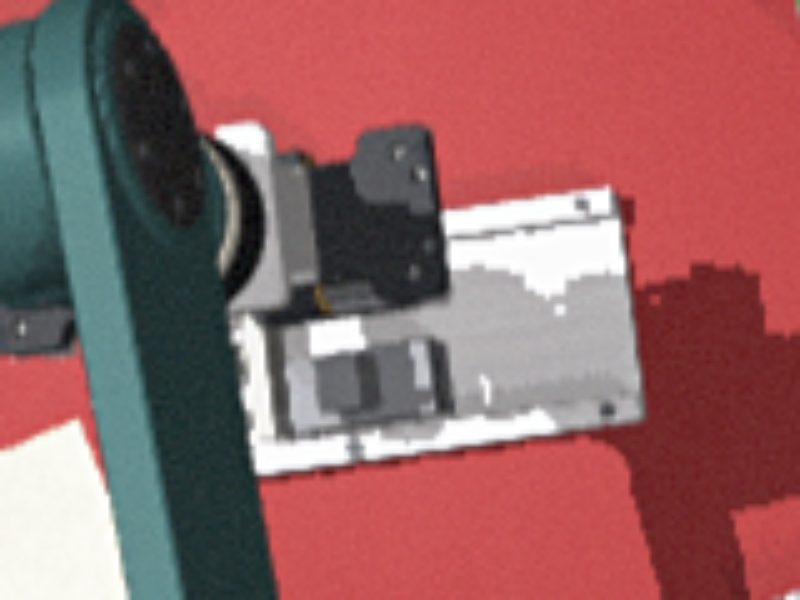

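```bash
python3 - <<'E'
from h import *
z=np.load("side1.npz");V=cloud("side",z["d"])
m=np.zeros((400,640),bool);m[120:150,252:278]=1
q=V[m&(V[...,2]>.098)&(V[...,2]<.115)]
a=(q[:,:2]-O)@EX;b=(q[:,:2]-O)@EY
print(len(q),np.percentile(a,[1,50,99]),np.percentile(b,[1,50,99]),np.median(q[:,2]))
print(cv2.minAreaRect((q[:,:2]*1000).astype(np.float32)))
# in-tray block from side, for offset of the side cam vs top
m[:]=0;m[130:165,240:265]=1
q=V[m&(V[...,2]>.042)&(V[...,2]<.056)]
a=(q[:,:2]-O)@EX;b=(q[:,:2]-O)@EY
print(len(q),np.percentile(a,[1,50,99]),np.percentile(b,[1,50,99]))
for i in range(3):
    x,y=tr(.003,-.022);plan(x,y,.0565,97.7)
    bot.snapshot("side")
E
```

```text
159 [-0.03810477 -0.01531624  0.03438479] [-0.03864684 -0.01288635 -0.00271979] 0.10644054060344099
((532.291015625, 175.16064453125), (38.32776641845703, 77.15694427490234), 5.992555618286133)
174 [-0.0302416  -0.00359788  0.10752944] [-0.02228054  0.02970742  0.04460524]
t 5.05 pos [0.5347 0.1795 0.1147] F [ 0.7  0.1 -2.9] g 0.0199 delta [0.0018, -0.003, 0.0582] rot [0.0078, -0.0002, -0.0038]
t 5.1 pos [0.5346 0.1797 0.1146] F [-0.9  0.8 -2.4] g 0.0199 delta [0.0016, -0.003, 0.0581] rot [0.0078, -0.0003, -0.0035]
t 5.15 pos [0.5345 0.1799 0.1145] F [-0.6  0.6 -2.5] g 0.0198 delta [0.0014, -0.0029, 0.058] rot [0.0076, -0.0003, -0.0032]
```

>>> step_arm(delta_pos=[[0.0015,-0.003,0.015],[0.0015,-0.003,0.03],[0.0015,-0.003,0.042],[0.0015,-0.003,0.05],[0.0015,-0.003,0.05]], angular=[[0.007,0,-0.003],[0.007,0,-0.003],[0.007,0,-0.003],[0.007,0,-0.003],[0.007,0,-0.003]], jaw=[0.01,0.01,0.01,0.01,0.01])

```text
time: 5.7
position: [0.5294, 0.1812, 0.0605]
tool_rot: [0.658, 0.753, -0.002, -0.002]
force: [0.4, -0.1, -1.7]
grip_width: 0.0197
```

```bash
python3 -c "
from h import *
x,y=tr(.003,-.022);plan(x,y,.0565,97.7)"
```

```text
t 5.7 pos [0.5294 0.1812 0.0605] F [ 0.4 -0.1 -1.7] g 0.0197 delta [-0.0006, 0.0025, 0.004] rot [-0.0063, 0.0002, 0.0009]
```

>>> step_arm(delta_pos=[[0,0.001,0.002],[0,0.001,0.004],[0,0.001,0.004],[0,0.001,0.004]], angular=[[-0.003,0,0],[-0.003,0,0],[-0.003,0,0],[-0.003,0,0]], jaw=[0.01,0.01,0.01,0.01])

```text
time: 6.1
position: [0.5322, 0.1817, 0.0597]
tool_rot: [0.658, 0.753, 0.001, 0.001]
force: [-0.9, -0.6, -1.9]
grip_width: 0.0198
```

```bash
python3 -c "
from h import *
x,y=tr(.003,-.022);plan(x,y,.0565,97.7)"
```

```text
t 6.1 pos [0.5322 0.1817 0.0597] F [-0.9 -0.6 -1.9] g 0.0198 delta [-0.0007, -0.0005, 0.0032] rot [0.0023, -0.0003, 0.0008]
```

>>> step_arm(delta_pos=[[0,0,0.002],[0,0,0.003],[0,0,0.003]], angular=[[0.001,0,0],[0.001,0,0],[0.001,0,0]], jaw=[0.01,0.01,0.01])

```text
time: 6.4
position: [0.5318, 0.1816, 0.0559]
tool_rot: [0.658, 0.753, 0.0, -0.0]
force: [-0.1, 0.9, -2.3]
grip_width: 0.0196
```

>>> step_arm(delta_pos=[[0,0,0.001],[0,0,0.0015],[0,0,0.0015]], angular=[[0,0,0],[0,0,0],[0,0,0]], jaw=[0.01,0.01,0.01])

```text
time: 6.7
position: [0.5321, 0.1816, 0.0556]
tool_rot: [0.658, 0.753, 0.0, 0.0]
force: [-1.3, -0.2, 4.5]
grip_width: 0.0196
```

Contact with the floor (force rose to +4.5 N). Release and rise.

>>> step_arm(delta_pos=[[0,0,-0.001],[0,0,-0.001],[0,0,-0.001],[0,0,-0.001],[0,0,-0.001]], angular=[[0,0,0],[0,0,0],[0,0,0],[0,0,0],[0,0,0]], jaw=[0.045,0.045,0.045,0.045,0.045])

```text
time: 7.2
position: [0.5319, 0.1816, 0.0555]
tool_rot: [0.658, 0.753, 0.0, 0.0]
force: [-0.1, 0.1, -0.1]
grip_width: 0.0452
```

>>> step_arm(delta_pos=[[0,0,-0.02],[0,0,-0.05],[0,0,-0.1],[0,0,-0.1]], angular=[[0,0,0],[0,0,0],[0,0,0],[0,0,0]], jaw=[0.06,0.06,0.06,0.06])

```text
time: 7.6
position: [0.5361, 0.1826, 0.1641]
tool_rot: [0.658, 0.753, 0.006, 0.004]
force: [0.7, 0.3, 1.3]
grip_width: 0.0599
```

```bash
python3 -c "
from h import *
plan(.6135,-.2545,.15,62.5)"
```

```text
t 7.6 pos [0.5361 0.1826 0.1641] F [0.7 0.3 1.3] g 0.0599 delta [-0.4436, 0.0175, 0.0136] rot [0.0143, -0.0062, 0.6153]
```

>>> step_arm(delta_pos=[[-0.444,0.018,0.01],[-0.444,0.018,0.01],[-0.444,0.018,0.01],[-0.444,0.018,0.01],[-0.444,0.018,0.01]], angular=[[0,0,0.615],[0,0,0.615],[0,0,0.615],[0,0,0.615],[0,0,0.615]], jaw=[0.06,0.06,0.06,0.06,0.06])

```text
time: 8.1
position: [0.5755, -0.0663, 0.1495]
tool_rot: [0.856, 0.518, 0.0, -0.0]
force: [-0.4, 0.1, -1.2]
grip_width: 0.0595
```

```bash
python3 -c "
from h import *
plan(.6135,-.2545,.14,62.5)"
```

```text
t 8.1 pos [ 0.5755 -0.0663  0.1495] F [-0.4  0.1 -1.2] g 0.0595 delta [-0.1491, 0.1209, 0.0094] rot [0.0, -0.0005, -0.0024]
```

>>> step_arm(delta_pos=[[-0.149,0.121,0.009],[-0.149,0.121,0.009],[-0.149,0.121,0.009],[-0.149,0.121,0.009],[-0.149,0.121,0.009]], angular=[[0,0,-0.002],[0,0,-0.002],[0,0,-0.002],[0,0,-0.002],[0,0,-0.002]], jaw=[0.06,0.06,0.06,0.06,0.06])

```text
time: 8.6
position: [0.6135, -0.2581, 0.1385]
tool_rot: [0.856, 0.517, -0.001, -0.0]
force: [0.6, -0.3, -0.4]
grip_width: 0.0598
```

>>> step_arm(delta_pos=[[0,0,0],[0,0,0],[0,0,0],[0,0,0]], angular=[[0,0,0],[0,0,0],[0,0,0],[0,0,0]], jaw=[0.06,0.06,0.06,0.06])

```text
time: 9.0
position: [0.6144, -0.251, 0.1415]
tool_rot: [0.854, 0.521, 0.0, 0.0]
force: [-0.1, -0.5, 0.1]
grip_width: 0.0599
```

```bash
python3 -c "
from h import *
for n in ('side','top'):
    p,d=bot.snapshot(n); np.savez(n+'2.npz',p=p,d=d); cv2.imwrite('pics/e%s.png'%n,p[...,::-1])
plan(.6135,-.2545,.048,62.5)
W=cloud('top',np.load('top2.npz')['d'])
m=np.zeros((400,640),bool);m[190:240,187:235]=1
q=W[m&(W[...,2]>.043)&(W[...,2]<.056)]
a=(q[:,:2]-O)@EX;b=(q[:,:2]-O)@EY
for s in (b>0.002,b<-.002):
    print(np.percentile(a[s],[1,99]),np.percentile(b[s],[1,99]),cv2.minAreaRect((q[s][:,:2]*1000).astype(np.float32)))
"
```

```text
t 9.1 pos [ 0.6143 -0.2514  0.1415] F [-0.6  0.4 -0.1] g 0.0601 delta [-0.0031, 0.0006, 0.0935] rot [0.0008, -0.0004, 0.0037]
[-0.02747286  0.04208509] [0.00576896 0.04138565] ((486.228271484375, 179.81231689453125), (36.304901123046875, 71.6025390625), 7.986454486846924)
[-0.03084604  0.03801087] [-0.0394296 -0.003996 ] ((531.5572509765625, 181.50421142578125), (36.01885986328125, 69.869384765625), 8.061447143554688)
```

View pics/etop.png

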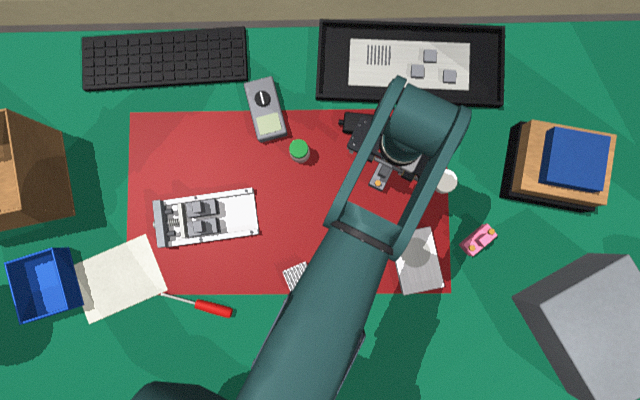

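View pics/eside.png

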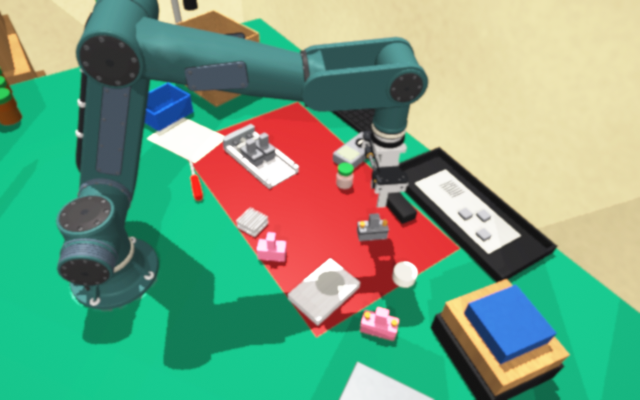

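>>> step_arm(delta_pos=[[-0.003,0,0.04],[-0.003,0,0.07],[-0.003,0,0.092],[-0.003,0,0.092],[-0.003,0,0.092]], angular=[[0,0,0.003],[0,0,0.003],[0,0,0.003],[0,0,0.003],[0,0,0.003]], jaw=[0.06,0.06,0.06,0.06,0.06])

```text
time: 9.6
position: [0.6129, -0.2548, 0.0493]
tool_rot: [0.855, 0.519, 0.0, -0.0]
force: [-0.0, -0.2, 1.1]
grip_width: 0.0597
```

>>> step_arm(delta_pos=[[0,0,0],[0,0,0],[0,0,0],[0,0,0],[0,0,0]], angular=[[0,0,0],[0,0,0],[0,0,0],[0,0,0],[0,0,0]], jaw=[0.01,0.01,0.01,0.01,0.01])

```text
time: 10.1
position: [0.613, -0.2552, 0.0494]
tool_rot: [0.855, 0.518, 0.0, 0.0]
force: [0.1, 0.1, -0.3]
grip_width: 0.0236
```

>>> step_arm(delta_pos=[[0,0,0],[0,0,0],[0,0,0]], angular=[[0,0,0],[0,0,0],[0,0,0]], jaw=[0.01,0.01,0.01])

```text
time: 10.4
position: [0.6128, -0.2553, 0.0491]
tool_rot: [0.855, 0.518, 0.0, 0.0]
force: [0.9, 0.6, 1.2]
grip_width: 0.0198
```

>>> step_arm(delta_pos=[[0,0,-0.02],[0,0,-0.05],[0,0,-0.1],[0,0,-0.1],[0,0,-0.1]], angular=[[0,0,0],[0,0,0],[0,0,0],[0,0,0],[0,0,0]], jaw=[0.01,0.01,0.01,0.01,0.01])

```text
time: 10.9
position: [0.6137, -0.2555, 0.1508]
tool_rot: [0.855, 0.518, 0.001, 0.002]
force: [0.2, 0.1, -1.8]
grip_width: 0.02
```

```bash
python3 -c "
from h import *
p,d=bot.snapshot('side'); cv2.imwrite('pics/f.png',cv2.resize(p[100:260,300:500,::-1],None,fx=4,fy=3.7))
x,y=tr(-.069,0);print(x,y);plan(x,y,.15,97.8)"
```

```text
0.5197450467938621 0.10662215921967629
t 10.95 pos [ 0.6125 -0.255   0.1482] F [ 0.1  0.  -2.2] g 0.0199 delta [0.2777, -0.2495, -0.0015] rot [-0.0004, -0.0006, -0.6169]
```

View pics/f.png

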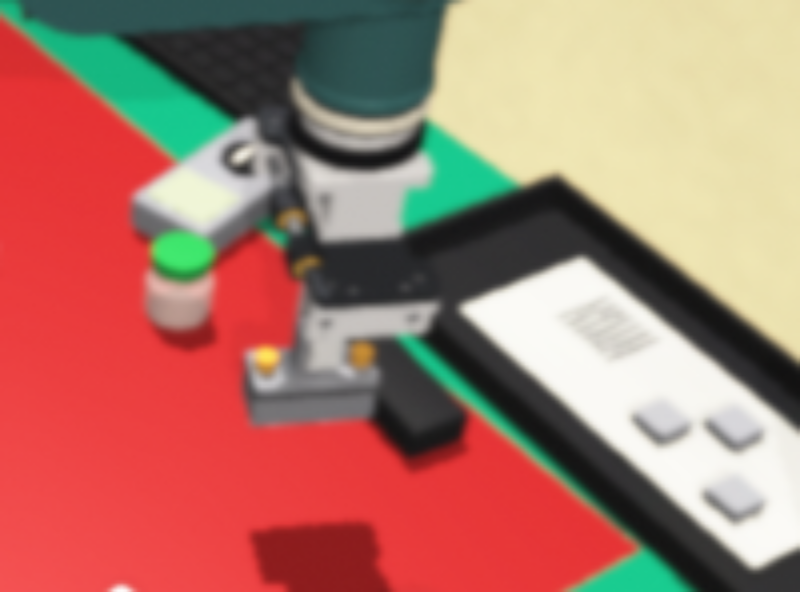

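Held squarely. Carrying it to the tray.

>>> step_arm(delta_pos=[[0.278,-0.249,-0.01],[0.278,-0.249,-0.01],[0.278,-0.249,-0.01],[0.278,-0.249,-0.01],[0.278,-0.249,-0.01]], angular=[[0,0,-0.617],[0,0,-0.617],[0,0,-0.617],[0,0,-0.617],[0,0,-0.617]], jaw=[0.01,0.01,0.01,0.01,0.01])

```text
time: 11.45
position: [0.5487, -0.0111, 0.1525]
tool_rot: [0.656, 0.754, -0.001, -0.002]
force: [1.6, 0.4, -1.7]
grip_width: 0.0197
```

```bash
python3 -c "
from h import *
x,y=tr(-.069,0);print(x,y);plan(x,y,.14,97.8)"
```

```text
0.5197450467938621 0.10662215921967629
t 11.45 pos [ 0.5487 -0.0111  0.1525] F [ 1.6  0.4 -1.7] g 0.0197 delta [0.1205, -0.0123, 0.0128] rot [-0.0047, -0.0018, 0.0025]
```

>>> step_arm(delta_pos=[[0.12,-0.012,0.012],[0.12,-0.012,0.012],[0.12,-0.012,0.012],[0.12,-0.012,0.012],[0.12,-0.012,0.012]], angular=[[0,0,0],[0,0,0],[0,0,0],[0,0,0],[0,0,0]], jaw=[0.01,0.01,0.01,0.01,0.01])

```text
time: 11.95
position: [0.5217, 0.1042, 0.1415]
tool_rot: [0.657, 0.754, -0.001, -0.001]
force: [0.9, -0.7, -0.8]
grip_width: 0.0197
```

>>> step_arm(delta_pos=[[0,0,0],[0,0,0],[0,0,0]], angular=[[0,0,0],[0,0,0],[0,0,0]], jaw=[0.01,0.01,0.01])

```text
time: 12.25
position: [0.5232, 0.1032, 0.1436]
tool_rot: [0.658, 0.753, 0.0, 0.0]
force: [-0.0, 0.4, -1.6]
grip_width: 0.0198
```

```bash
python3 -c "
from h import *
x,y=tr(-.072,0);plan(x,y,.06,97.8)"
```

```text
t 12.25 pos [0.5232 0.1032 0.1436] F [-0.   0.4 -1.6] g 0.0198 delta [0.0009, -0.0029, 0.0836] rot [0.0002, -0.0, -0.0018]
```

>>> step_arm(delta_pos=[[0.001,-0.003,0.02],[0.001,-0.003,0.045],[0.001,-0.003,0.055],[0.001,-0.003,0.055],[0.001,-0.003,0.055]], angular=[[0,0,-0.001],[0,0,-0.001],[0,0,-0.001],[0,0,-0.001],[0,0,-0.001]], jaw=[0.01,0.01,0.01,0.01,0.01])

```text
time: 12.75
position: [0.5203, 0.1046, 0.0894]
tool_rot: [0.657, 0.754, 0.001, 0.0]
force: [0.5, -0.1, -0.1]
grip_width: 0.02
```

```bash
python3 - <<'E'
from h import *
for n in ('side','top'):
    p,d=bot.snapshot(n); np.savez(n+'3.npz',p=p,d=d)
    a=p[90:200,190:330] if n=='side' else p[150:270,130:290]
    cv2.imwrite('pics/g%s.png'%n,cv2.resize(a[...,::-1],None,fx=5,fy=5))
x,y=tr(-.072,0);plan(x,y,.06,97.8)
E
```

```text
t 12.85 pos [0.5209 0.1048 0.0903] F [-0.2  0.3 -1.1] g 0.0197 delta [-0.0011, -0.001, 0.0303] rot [0.0031, -0.0, 0.0009]
```

View pics/gside.png

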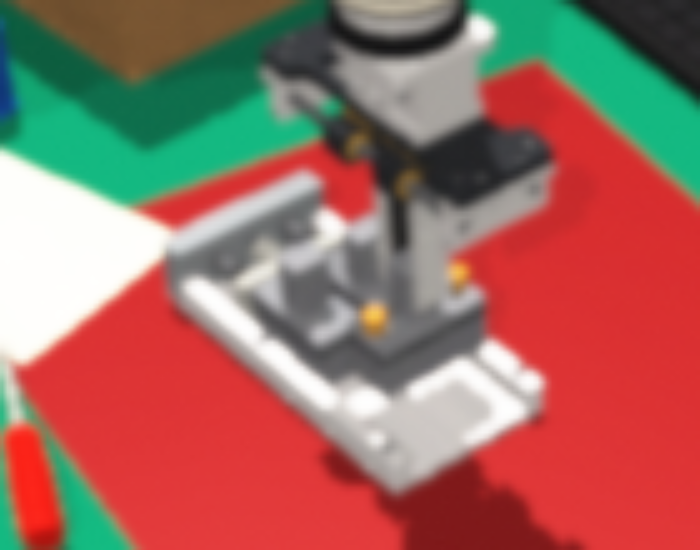

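View pics/gtop.png

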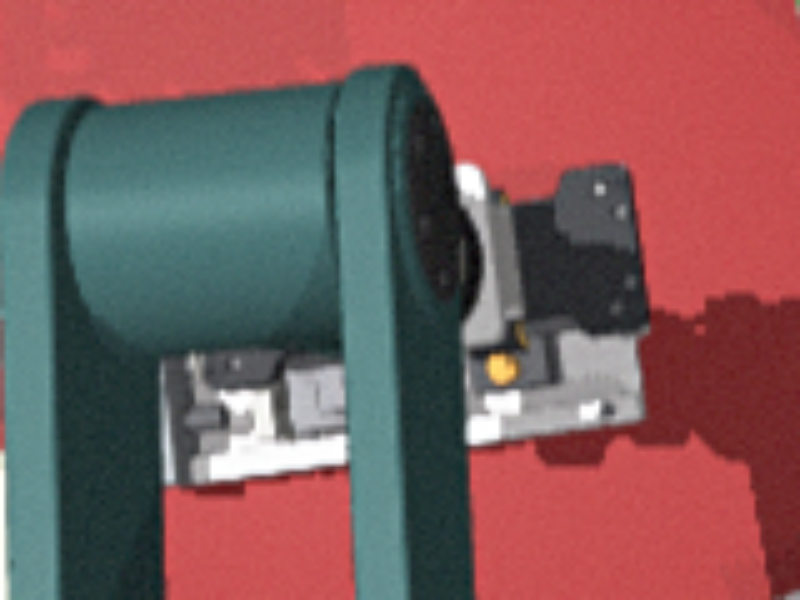

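```bash
python3 - <<'E'
from h import *
for n,sl in(("top",(slice(215,235),slice(220,240))),("side",(slice(140,160),slice(260,286)))):
    p=np.load(n+"3.npz")["p"];h=cv2.cvtColor(p,cv2.COLOR_RGB2HSV)
    m=((h[...,0]>10)&(h[...,0]<30)&(h[...,1]>130)&(h[...,2]>140)).astype(np.uint8)
    k=np.zeros_like(m);k[sl]=m[sl]
    if n=="side":k[:]=0;k[138:160,255:290]=m[138:160,255:290]
    nn,l,st,c=cv2.connectedComponentsWithStats(k)
    for i in range(1,nn):
        if st[i][4]>5:
            w=ray(n,*c[i],.093)[:2]; print(n,st[i],c[i],np.round([(w-O)@EX,(w-O)@EY],4))
E
```

```text
top [228 221   5   6  26] [229.96153846 223.30769231] [-0.0701  0.0296]
side [280 143   4   4  11] [281.63636364 144.36363636] [-0.0772 -0.0308]
side [263 152   4   5  18] [264.5        153.77777778] [-0.0782  0.0333]
```

>>> step_arm(delta_pos=[[-0.001,-0.001,0.015],[-0.001,-0.001,0.026],[-0.001,-0.001,0.03],[-0.001,-0.001,0.03],[-0.001,-0.001,0.03]], angular=[[0.002,0,0],[0.002,0,0],[0.002,0,0],[0.002,0,0],[0.002,0,0]], jaw=[0.01,0.01,0.01,0.01,0.01])

```text
time: 13.35
position: [0.5188, 0.1038, 0.0583]
tool_rot: [0.657, 0.754, -0.001, -0.001]
force: [-0.3, 0.4, -0.9]
grip_width: 0.0195
```

>>> step_arm(delta_pos=[[0,0,0.001],[0,0,0.001],[0,0,0.001]], angular=[[0,0,0],[0,0,0],[0,0,0]], jaw=[0.01,0.01,0.01])

```text
time: 13.65
position: [0.519, 0.1038, 0.0577]
tool_rot: [0.657, 0.754, -0.001, -0.001]
force: [0.7, 0.4, -0.8]
grip_width: 0.0196
```

```bash
python3 -c "
from h import *
x,y=tr(-.072,0);plan(x,y,.0572,97.8)"
```

```text
t 13.65 pos [0.519  0.1038 0.0577] F [ 0.7  0.4 -0.8] g 0.0196 delta [-0.0003, 0.0012, 0.0005] rot [-0.0016, -0.0002, 0.0011]
```

>>> step_arm(delta_pos=[[0,0.0005,0.0005],[0,0.001,0.001],[0,0.001,0.001]], angular=[[-0.001,0,0],[-0.001,0,0],[-0.001,0,0]], jaw=[0.01,0.01,0.01])

```text
time: 13.95
position: [0.5199, 0.1039, 0.057]
tool_rot: [0.657, 0.754, -0.0, -0.0]
force: [-0.9, -1.0, 1.9]
grip_width: 0.0201
```

```bash
python3 -c "
from h import *
for i in range(4):
  x,y=tr(-.072,0);plan(x,y,.0572,97.8);bot.snapshot('top')"
```

```text
t 13.95 pos [0.5199 0.1039 0.057 ] F [-0.9 -1.   1.9] g 0.0201 delta [-0.0002, 0.0002, -0.0002] rot [-0.0008, -0.0001, 0.0011]
t 14.0 pos [0.5198 0.1039 0.057 ] F [-1.5  0.2  1.1] g 0.0194 delta [-0.0003, 0.0003, -0.0002] rot [-0.0008, -0.0002, 0.0011]
t 14.05 pos [0.5199 0.1038 0.057 ] F [-1.2 -1.8  1.6] g 0.0196 delta [-0.0002, 0.0002, -0.0002] rot [-0.0007, -0.0001, 0.0011]
t 14.1 pos [0.5199 0.1039 0.0571] F [-1.8 -0.8  1.9] g 0.0198 delta [-0.0002, 0.0002, -0.0002] rot [-0.0006, -0.0001, 0.0011]
```

>>> step_arm(delta_pos=[[0.005,0,0],[0.01,0,0],[0.015,0,0],[0.02,0,0],[0.024,0,0]], angular=[[0,0,0],[0,0,0],[0,0,0],[0,0,0],[0,0,0]], jaw=[0.01,0.01,0.01,0.01,0.01])

```text
time: 14.65
position: [0.5171, 0.1276, 0.0571]
tool_rot: [0.657, 0.754, -0.0, 0.001]
force: [0.7, -9.0, 3.8]
grip_width: 0.0199
```

>>> step_arm(delta_pos=[[0.003,0,0],[0.006,0,0],[0.009,0,0],[0.012,0,0],[0.012,0,0]], angular=[[0,0,0],[0,0,0],[0,0,0],[0,0,0],[0,0,0]], jaw=[0.01,0.01,0.01,0.01,0.01])

```text
time: 15.15
position: [0.5154, 0.1392, 0.0571]
tool_rot: [0.657, 0.754, -0.0, 0.0]
force: [0.9, -4.5, 3.1]
grip_width: 0.0197
```

```bash
python3 -c "
from h import *
for i in range(2):
  x,y=tr(-.018,0);plan(x,y,.0572,97.8);s=bot.read_state();print('push',s['force'][:2]@EX,'a',(s['position'][:2]-O)@EX)
  p,d=bot.snapshot('side')
cv2.imwrite('pics/i.png',cv2.resize(p[90:200,190:330,::-1],None,fx=5,fy=5))"
```

```text
t 15.15 pos [0.5154 0.1392 0.0571] F [ 0.9 -4.5  3.1] g 0.0197 delta [0.0181, -0.0, -0.0002] rot [0.0003, 0.001, 0.0009]
push -4.586221545775988 a -0.03611768314710669
t 15.2 pos [0.5154 0.1392 0.057 ] F [ 1.3 -4.2  2.7] g 0.0198 delta [0.0181, -0.0, -0.0002] rot [0.0002, 0.0008, 0.0008]
push -4.3085681612880355 a -0.0361112605046979
```

View pics/i.png

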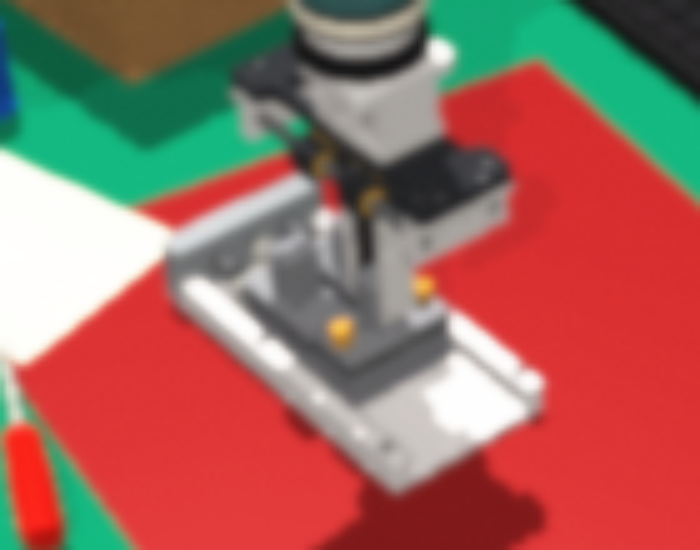

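>>> step_arm(delta_pos=[[0.002,0,0],[0.004,0,0],[0.006,0,0],[0.008,0,0],[0.01,0,0]], angular=[[0,0,0],[0,0,0],[0,0,0],[0,0,0],[0,0,0]], jaw=[0.01,0.01,0.01,0.01,0.01])

```text
time: 15.75
position: [0.5141, 0.1467, 0.0571]
tool_rot: [0.657, 0.754, -0.002, 0.002]
force: [1.4, -12.1, 7.9]
grip_width: 0.0199
```

>>> step_arm(delta_pos=[[0.001,0,0],[0.002,0,0],[0.003,0,0],[0.004,0,0],[0.005,0,0]], angular=[[0,0,0],[0,0,0],[0,0,0],[0,0,0],[0,0,0]], jaw=[0.01,0.01,0.01,0.01,0.01])

```text
time: 16.25
position: [0.5136, 0.1511, 0.0572]
tool_rot: [0.657, 0.754, -0.002, 0.002]
force: [1.2, -11.2, 4.7]
grip_width: 0.0198
```

```bash
cat > st.py <<'E'
from h import *
x,y=tr(-.018,0);plan(x,y,.0572,97.8);s=bot.read_state();print('push',s['force'][:2]@EX,s['force'][:2]@EY,'a',(s['position'][:2]-O)@EX,(s['position'][:2]-O)@EY, s["wrist_torque"])
E
python3 st.py
```

```text
t 16.25 pos [0.5136 0.1511 0.0572] F [  1.2 -11.2   4.7] g 0.0198 delta [0.0061, 0.0002, -0.0001] rot [-0.0005, 0.0063, -0.0002]
push -11.24636900725533 0.31040085652358385 a -0.024055760595252173 0.00016820408112790063 [-2.06942272 -0.2079144  -0.1628205 ]
```

>>> step_arm(delta_pos=[[0.001,0,-0.0003],[0.002,0,-0.0005],[0.003,0,-0.0005],[0.004,0,-0.0005],[0.005,0,-0.0005]], angular=[[0,0,0],[0,0,0],[0,0,0],[0,0,0],[0,0,0]], jaw=[0.01,0.01,0.01,0.01,0.01])

```text
time: 16.75
position: [0.5128, 0.1562, 0.0572]
tool_rot: [0.657, 0.754, -0.002, 0.002]
force: [2.8, -10.7, 3.7]
grip_width: 0.0196
```

```bash
python3 st.py
```

```text
t 16.75 pos [0.5128 0.1562 0.0572] F [  2.8 -10.7   3.7] g 0.0196 delta [0.0009, 0.0002, -0.0] rot [-0.0006, 0.0061, -0.0002]
push -10.926158467855428 -1.3244180528600238 a -0.01892775332698139 0.00022156800159082215 [-2.24194382 -0.45677235 -0.07826222]
```

Near the stops (about 1 mm off by reckoning). Smaller steps now.

>>> step_arm(delta_pos=[[0.0005,0,0],[0.001,0,0],[0.0015,0,0],[0.0015,0,0]], angular=[[0,0,0],[0,0,0],[0,0,0],[0,0,0]], jaw=[0.01,0.01,0.01,0.01])

```text
time: 17.15
position: [0.5127, 0.157, 0.0572]
tool_rot: [0.657, 0.753, -0.003, 0.003]
force: [1.9, -12.2, 2.9]
grip_width: 0.0198
```

```bash
python3 st.py
```

```text
t 17.15 pos [0.5127 0.157  0.0572] F [  1.9 -12.2   2.9] g 0.0198 delta [0.0001, 0.0003, -0.0] rot [-0.0008, 0.0074, -0.0002]
push -12.388999958378308 -0.28490264796878295 a -0.01810077939162551 0.0002652821704844141 [-2.45480242 -0.4133169  -0.13898459]
```

>>> step_arm(delta_pos=[[0.0005,0,0],[0.001,0,0],[0.001,0,0]], angular=[[0,0,0],[0,0,0],[0,0,0]], jaw=[0.01,0.01,0.01])

```text
time: 17.45
position: [0.5127, 0.1571, 0.0573]
tool_rot: [0.658, 0.753, -0.003, 0.003]
force: [2.4, -14.5, 3.2]
grip_width: 0.0198
```

```bash
python3 st.py
```

```text
t 17.45 pos [0.5127 0.1571 0.0573] F [  2.4 -14.5   3.2] g 0.0198 delta [0.0, 0.0002, 0.0001] rot [-0.0008, 0.0092, -0.0005]
push -14.702910883774114 -0.4054537975357818 a -0.018032095892183693 0.00023428042676266857 [-2.85369207 -0.48166803 -0.10223877]
```

>>> step_arm(delta_pos=[[0.0005,0,0],[0.001,0,0],[0.0015,0,0],[0.0015,0,0]], angular=[[0,0,0],[0,0,0],[0,0,0],[0,0,0]], jaw=[0.01,0.01,0.01,0.01])

```text
time: 17.85
position: [0.5127, 0.1572, 0.0574]
tool_rot: [0.658, 0.753, -0.004, 0.004]
force: [2.3, -17.5, 4.2]
grip_width: 0.0198
```

```bash
python3 st.py; python3 - <<'E'
from h import *
for n in ('side','top'):
    p,d=bot.snapshot(n); np.savez(n+'5.npz',p=p,d=d)
    a=p[90:200,190:330] if n=='side' else p[150:270,130:290]
    cv2.imwrite('pics/k%s.png'%n,cv2.resize(a[...,::-1],None,fx=5,fy=5))
E
python3 st.py
```

```text
t 17.85 pos [0.5127 0.1572 0.0574] F [  2.3 -17.5   4.2] g 0.0198 delta [-0.0001, 0.0002, 0.0002] rot [-0.0009, 0.012, -0.0007]
push -17.62176598466312 0.04625059542924263 a -0.017931402765918848 0.0002085450816872845 [-3.4960958  -0.51815497 -0.12108729]
t 17.95 pos [0.5127 0.1572 0.0573] F [  2.7 -16.    4.9] g 0.0199 delta [-0.0001, 0.0002, 0.0001] rot [-0.0009, 0.0119, -0.0007]
push -16.172007921852483 -0.5312238799238067 a -0.017915119753148027 0.00021630211540383254 [-3.4768869  -0.52549197 -0.06523846]
```

View pics/kside.png

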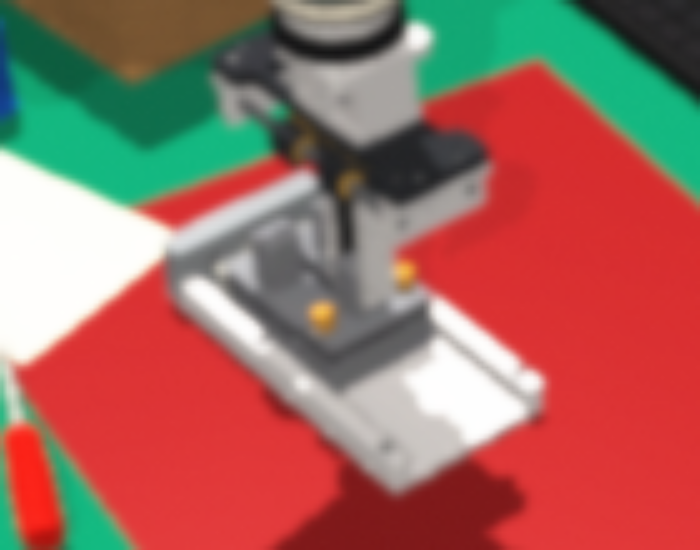

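View pics/ktop.png

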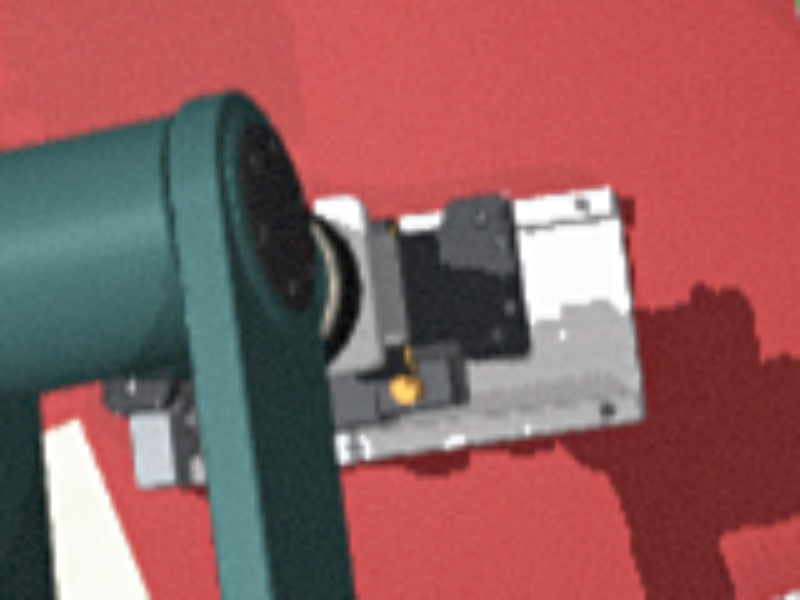

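```bash
python3 - <<'E'
from h import *
for n,sl in(("top",(slice(218,238),slice(200,222))),("side",(slice(138,162),slice(245,280)))):
    p=np.load(n+"5.npz")["p"];h=cv2.cvtColor(p,cv2.COLOR_RGB2HSV)
    m=((h[...,0]>10)&(h[...,0]<30)&(h[...,1]>130)&(h[...,2]>140)).astype(np.uint8)
    k=np.zeros_like(m);k[sl]=m[sl]
    nn,l,st,c=cv2.connectedComponentsWithStats(k)
    for i in range(1,nn):
        if st[i][4]>5:
            w=ray(n,*c[i],.060)[:2]; print(n,st[i][4],c[i],np.round([(w-O)@EX,(w-O)@EY],4))
E
python3 st.py
```

```text
top 23 [210.60869565 227.34782609] [-0.0166  0.0301]
side 13 [270.92307692 144.30769231] [-0.0237 -0.0305]
side 19 [254.15789474 152.84210526] [-0.0227  0.0323]
t 17.95 pos [0.5127 0.1572 0.0573] F [  2.7 -16.    4.9] g 0.0199 delta [-0.0001, 0.0002, 0.0001] rot [-0.0009, 0.0119, -0.0007]
push -16.172007921852483 -0.5312238799238067 a -0.017915119753148027 0.00021630211540383254 [-3.4768869  -0.52549197 -0.06523846]
```

>>> step_arm(delta_pos=[[0.0005,0,0],[0.0005,0,0],[0.0005,0,0],[0.0005,0,0],[0.0005,0,0]], angular=[[0,0,0],[0,0,0],[0,0,0],[0,0,0],[0,0,0]], jaw=[0.01,0.01,0.01,0.01,0.01])

```text
time: 18.45
position: [0.5127, 0.1573, 0.0573]
tool_rot: [0.658, 0.753, -0.005, 0.004]
force: [2.5, -17.9, 4.4]
grip_width: 0.0196
```

```bash
python3 st.py && python3 -c "
from workcell import bot
print(bot.job_done())"
```

```text
t 18.45 pos [0.5127 0.1573 0.0573] F [  2.5 -17.9   4.4] g 0.0196 delta [-0.0001, 0.0002, 0.0001] rot [-0.0009, 0.0127, -0.0009]
push -18.02596969519606 -0.03914418676627458 a -0.017864141447061718 0.00021275796507918925 [-3.68086588 -0.60999393 -0.1018692 ]
the job is handed in; nothing more can be done
None
```

I completed the battery tray and handed the job in at 18.45 s, with the gripper still holding the terminal block pressed against the cell blocks. No verdict was reported.

- **Loose cell block:** it was let go in the empty lane. The top camera put it at tray x ≈ 4, y ≈ -22 mm, within about 0.5° of the tray's axis.
- **Terminal block:** I set it down crosswise behind both cell blocks, kept hold of it, and pushed slowly.
- **Final push:** the last extra commands only raised the force and hardly moved the arm, so the plate should be on its stops. The wrist read about 18 N along the tray. The tool ended at tray x = -17.9, y = 0.2 mm, against the -18 expected.

**Where checks disagreed or were indirect:**
- The top camera put one brass post at x ≈ -16.6 mm, while the side camera put both posts at about -23 mm. The side camera had also read the blocks about 3 mm low earlier, so I trusted the top camera and the tool position.
- The plate's travel and the cell blocks' final positions were hidden from the top camera by the arm. I inferred them from the tool position and the force rather than measuring them.
- The gripper ended tilted by about 0.013 rad under the push, well within the limit.

I saw no sign that the bystanders or the pink look-alikes moved, though I did not measure them again at the end.

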